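# Release the spirit level and hold it up for inspection

## Task

The red torpedo level lies in its checking cradle under a hold-down foot. Press the lever's red T-handle fully down so that the foot swings up clear while the level stays in its cradle, then grip the level and lift it, keeping it level all the way, until its underside is at least 15 cm above the bench. Finish still holding it there, level and steady right above the cradle, so that its measuring face can be inspected from below; leave the lever pressed down and the loose things around where they are.

Things in the scene. Friction and masses are not known exactly. Their poses are not given: they have to be found in the camera images.
- cradle: Checking cradle, fixed. Grey base 70 x 305 x 12 mm; two black U saddles; blue fork post (y 137 to 163 mm, 34 mm wide, 99 mm high). Origin: on the bench under the middle of the seat; z up, y along the level towards the fork post, x across. The lever pivots in the fork about the cradle's x direction at (0, 150, 85) mm.
- cradle_seat (a point): Middle of the seat between the saddles, at slot-floor height: 30 mm above the bench, where the level's underside rests. Saddles centred at cradle y = -80 and +75 mm, each 24 mm long in y and 42 mm wide overall in x, slot 25.6 mm wide, cheeks up to 44 mm above the bench.
- lever (a joint): Lever angle, rad. 0: foot down over the end of the level, pad about 1 mm above it; 1.4: end stop, foot fully up and clear of the level (past 1.15 counts as fully raised). Starts at 0 to 0.12. Pressing the handle down makes it grow, against light friction (2 to 3 N at the handle); it stays where it is left.
- lever_handle (a point): Centre of the red T-handle bar (14 mm thick, 46 mm long along cradle x) at the lever's outer end, on the side away from the level, 65 mm from the pivot. At lever 0 it is 40 degrees above pivot height, at (0, 200, 127) mm in the cradle frame; at 1.4 it is 40 degrees below, at (0, 200, 43) mm; on an arc between.
- foot_pad (a point): Underside of the round black rubber pad (17 mm across) of the hold-down foot, 47 mm from the pivot; when down it overlaps the fork end of the level by up to about 20 mm.
- level_center (a point): Centre (half-way up) of the loose red torpedo level: 22 mm wide (x), 230 mm long (y), 42 mm high (z), about 0.2 kg, balanced here. It stands on edge in the saddles, z up, y along cradle y, centre 51 mm above the bench. For 60 mm either way from its middle both sides are free to grip across the 22 mm, with 18 mm of air below it.
- offcut_center (a point): Centre of a loose brown wooden offcut, 45 x 80 x 38 mm; a bystander.
- tape_roll_center (a point): Centre of a loose roll of beige masking tape, 70 mm across, 25 mm high; a bystander.
- jar_center (a point): Centre of a loose grey jar with an orange lid, 67 mm across, 82 mm high; a bystander.
- stubby_center (a point): Centre of a loose stubby screwdriver with a blue handle, 33 x 104 x 28 mm; a bystander.
- level: The same torpedo level; origin at the centre of its underside, z up, y along its length.

How it is judged:
On the way, in this order (a step that is already met when the one before it is completed fails the run):
1. the lever is pressed down (foot fully raised) while the level still sits in the cradle (value of joint lever above 1.15 rad and z of level_center in the frame of cradle_seat below 0.025 m and horizontal distance between level_center and cradle_seat below 0.015 m), for 0.2 s.
2. the level is lifted clear of the saddles in the fingers (z of level_center in the frame of cradle_seat above 0.06 m and contact force between level and the fingers above 1 N and contact force between level and cradle below 0.02 N), for 0.2 s.
At the end, for the whole second after the job is handed in: Fingers hold the level (over 1 N), cradle not touching it; its centre over 165 mm above the bench, within 60 mm horizontally of the seat; tilt under 0.09 rad; slower than 20 mm/s and 0.1 rad/s; lever past 1.15 rad; bystanders within 30 mm of their starts (value of joint lever above 1.15 rad and height (world z) of level_center above 0.165 m and horizontal distance between level_center and cradle_seat below 0.06 m and angle between level's own z axis and vertical below 0.09 rad and contact force between level and the fingers above 1 N and contact force between level and cradle below 0.02 N and linear speed of level below 0.02 m/s and angular speed of level below 0.1 rad/s and distance of each of offcut_center, tape_roll_center, jar_center, stubby_center from where it was at the start of the episode below 0.03 m); the arm keeps its last pose, push and grip.
It fails at once if the level is tipped by more than about 15 degrees (angle between level's own z axis and vertical above 0.26 rad).
It fails at once if a loose bystander is moved by more than 30 mm (distance of any of offcut_center, tape_roll_center, jar_center, stubby_center from where it was at the start of the episode above 0.03 m).
It also fails if it takes over 48 s, if anything falls off the work surface, if the arm or the gripper's body presses on something with over 40 N, if the wrist force passes 120 N, or if a joint passes its speed limit or range.

## Robot

A 6-joint arm with a two-finger parallel gripper is mounted at the origin on a cart in front of the work surface, level with it; the furniture and walls round the work are solid. World frame = base frame: x ahead of the robot, y to its left, z up, the work surface at z = 0. Lengths are in m, angles in rad, forces in N, time in s.
With the tool pointing down it reaches from about 0.25 to 0.775 m from the base axis. Payload 4 kg.
Tool frame: the origin (TCP) lies at the very end of the fingers, on their centre line; the grasp point (between the pads) lies 19 mm behind it; z points along the fingers, y is the line along which they close (so a half turn about z gives the same grasp; the last joint's range is limited). The gripper opens to 94 mm and grips with 3 to 60 N. Pads are 16 mm wide; open, the fingers measure 119 mm over their backs; the gripper's body (75 mm by 177 mm) begins 78 mm behind the grasp point.
Start: joints at [-1.332, 0.087, 1.371, -0, 1.684, -0.103], TCP at [0.184, -0.518, 0.206] pointing down, gripper open.
Joint ranges: [-3.1, 3.1], [-0.76, 2.03], [0.27, 2.55], [-1.08, 4.22], [0.17, 2.65], [-2.57, 2.57]. Speed limits (rad/s): [2.79, 2.79, 3.14, 3.14, 3.14, 3.14].

## Interface

Orientations are given as [roll, pitch, yaw] about the fixed x, y, z axes, in that order (R = Rz(yaw) Ry(pitch) Rx(roll)).
In Python, from bench import robot, vision gives the robot as it stands.
- The arm moves only by the shell command python3 -m crank 'ROWS'. ROWS is JSON, a list of rows, each a list of 3 entries, a list of its own where there are three numbers: the closure, from 0 (fully open) to 1 (shut), then the shift along the tool's x, y, z in m, then the turn, a rotation vector about the tool's x, y, z in degrees. A call has 1 to 8 rows; each row shifts and turns the commanded pose from where the row before left it, along the tool's axes as they then stand; what a row does not reach is not made up. A row lasts 1/10 s, in which the tool goes at most 50 mm and 8.59 degrees, less where a joint would pass 70% of its speed; a pose out of reach is approached as far as the arm can. A call with a gripper value outside its range is refused whole. The fingers move at their own pace and stop on an object; the grip force is fixed at half the most. Time passes only in rows, so rows that do not move let the fingers close. It gives the time, the measured TCP pose, the force, the opening and the grip force at its end, in the units of the state.
- robot.get_obs(): the state, without advancing time (a new reading comes with each control period).
- vision.snapshot(name): name is "scene" or "top" or "wrist"; returns a dict with "color" (384x512x3 uint8, red, green, blue), "z_map" (384x512 float32, m along the optical axis (not along the pixel's ray), 0 where there is no reading), "fx", "fy", "cx", "cy" (pixels), "R" (3x3) and "t" (3): a world point X has camera coordinates R X + t. Camera axes: x right, y down, z forward; pixel columns grow to the right and rows downward; lengths in m; the calibration is good to about 2 mm. A picture is of the moment at which its call begins.
- robot.close_job(): hands the job in; it is judged then, once.
The state is a dict: "time": time; "joint_positions": joint angles; "qvel": joint speeds; "joint_torque": joint torques, N m; "tool_pos": TCP position; "ee_rot": TCP orientation; "wrist_force": force on the tool from outside, world axes, zero at the start; "wrist_torque": the same for the moment, N m; "width": finger opening in m; "finger_force": force on a finger pad.
Only numpy, scipy, OpenCV 4.12 (cv2) and the standard library are available. Lean on these libraries where they do the work, as an engineer would, in place of code of your own. Each camera call takes 0.05 s, during which the arm holds its last target. There are 200 camera calls.

## Working session

There is one attempt and no reset: what is moved stays moved. The work goes in short steps, Python scripts to look and compute and a shell command to move; the robot and the scene stay as the last step left them, time stands still between calls to the robot, and variables do not carry over. Pictures are saved under pics/ and viewed, at most 10 in all, crops included, and the job is handed in when it is done.

```bash
mkdir -p pics
python3 - <<'E'
from bench import robot, vision
import cv2, pickle, numpy as np
o=robot.get_obs(); print(o['time'],o['tool_pos'],o['ee_rot'],o['width'])
for n in('top','scene'):
    s=vision.snapshot(n); pickle.dump(s,open(n+'.pkl','wb'))
    cv2.imwrite(f'pics/{n}0.png',cv2.resize(s['color'][:,:,::-1],(768,576)))
E
```

```text
0.0 [ 0.18420378 -0.51765048  0.20431322] [-3.13941896e+00 -1.99167852e-04  3.41763977e-01] 0.09390939705756958
```

View pics/top0.png

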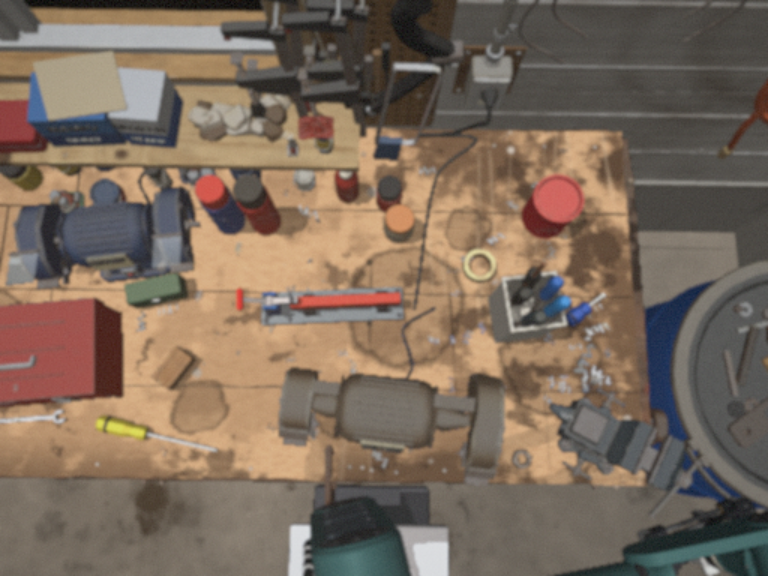

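View pics/scene0.png

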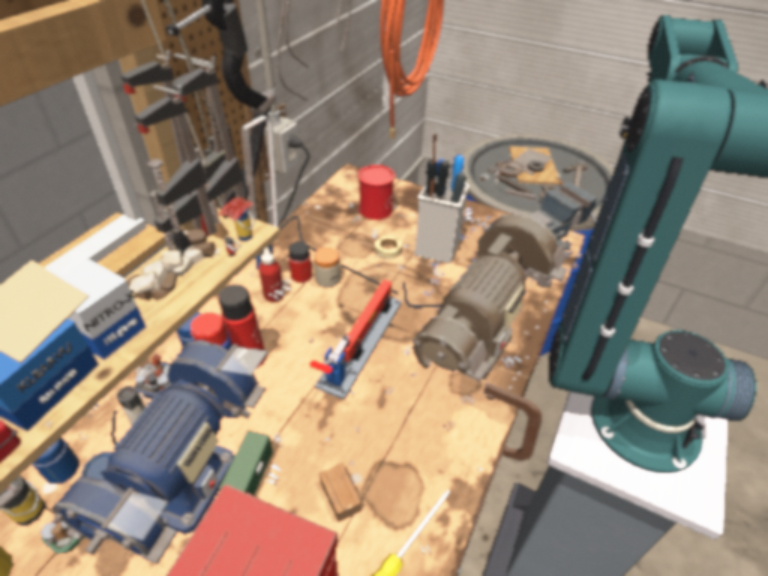

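The top view shows the level (red bar) at about (300–402, 299), the blue fork at (278,300), and the handle at (240,298). A bench grinder lies between the base and the cradle, at rows 370–475. The tape is at (480,265), the jar at (399,222) and the offcut at (174,367).

```bash
cat > h.py <<'E'
import numpy as np,pickle
def cloud(s):
    z=s['z_map'];v,u=np.mgrid[:z.shape[0],:z.shape[1]]
    c=np.stack([(u-s['cx'])/s['fx']*z,(v-s['cy'])/s['fy']*z,z],-1)
    P=(c-s['t'])@s['R']; P[z==0]=np.nan
    return P
E
python3 - <<'E'
from h import *; import cv2
s=pickle.load(open('top.pkl','rb'));P=cloud(s);c=s['color'].astype(int)
np.set_printoptions(precision=4,suppress=True)
red=(c[...,0]>120)&(c[...,0]>2*c[...,1])&(c[...,0]>2*c[...,2])
def reg(u0,u1,v0,v1,m=None):
    M=np.zeros(red.shape,bool);M[v0:v1,u0:u1]=1
    if m is not None:M&=m
    return P[M]
L=reg(190,275,185,215,red);L=L[~np.isnan(L[:,2])]
print('level',len(L),np.median(L,0),L.min(0),L.max(0)); 
T=L[L[:,2]>.06]; print(len(T),T.mean(0),T.min(0),T.max(0)); d=np.linalg.svd(T[:,:2]-T[:,:2].mean(0))[2][0];print('dir',d)
H=reg(150,172,185,212,red);print('handle',H)
C=reg(170,275,188,220);C=C[(C[:,2]>.004)&(C[:,2]<.02)];
r=cv2.minAreaRect((C[:,:2]*1000).astype(np.float32));print('base',r)
G=reg(180,340,240,325);print('grinder zmax',np.nanmax(G[:,2]),np.nanpercentile(G[:,2],[50,90]),np.nanmin(G[G[:,2]>.05],0),np.nanmax(G[G[:,2]>.05],0))
for n,u,v in(('jar',266,147),('tape',312,170),('offcut',116,245),('grn',103,192),('cylred',140,125),('stubby?',390,208),('cable',280,180)):print(n,P[v,u])
E
```

```text
level 442 [0.5993 0.0497 0.072 ] [ 0.5852 -0.0553  0.0402] [0.6228 0.164  0.0824]
438 [0.5992 0.0505 0.0722] [ 0.5852 -0.0553  0.0641] [0.6139 0.164  0.0824]
dir [ 0.0613 -0.9981]
handle [[0.6062 0.2678 0.1283]
 [0.6069 0.2656 0.1247]
 [0.6055 0.2611 0.1318]
 [0.6033 0.2678 0.1275]
 [0.6029 0.2644 0.1294]
 [0.6033 0.2618 0.1277]
 [0.6027 0.2581 0.1312]
 [0.5999 0.2673 0.1292]
 [0.5999 0.2643 0.1293]
 [0.6    0.2614 0.129 ]
 [0.601  0.2594 0.1244]
 [0.5984 0.2687 0.1218]
 [0.5967 0.2639 0.1301]
 [0.5974 0.2616 0.127 ]
 [0.5973 0.2585 0.1276]
 [0.5942 0.2673 0.1273]
 [0.5938 0.2638 0.1297]
 [0.594  0.2611 0.1288]
 [0.5942 0.2583 0.128 ]
 [0.5916 0.2676 0.1251]
 [0.5918 0.2647 0.1247]
 [0.5901 0.2599 0.1335]
 [0.5912 0.2581 0.1277]
 [0.5879 0.2667 0.1286]
 [0.5876 0.2633 0.1305]
 [0.5896 0.2625 0.1203]
 [0.5888 0.2585 0.125 ]
 [0.5857 0.2674 0.1245]
 [0.585  0.2636 0.1284]
 [0.5848 0.2603 0.1298]
 [0.5856 0.2582 0.1258]
 [0.5822 0.2667 0.1268]
 [0.5824 0.2639 0.1261]
 [0.5822 0.2607 0.1272]
 [0.582  0.2574 0.1285]
 [0.5787 0.266  0.1293]
 [0.5785 0.2627 0.1308]
 [0.5786 0.2598 0.1303]
 [0.5793 0.2576 0.1269]
 [0.5762 0.2663 0.1266]
 [0.5753 0.2623 0.1318]
 [0.5758 0.2599 0.1292]
 [0.5764 0.2575 0.1264]
 [0.5729 0.2658 0.1283]
 [0.5731 0.263  0.1274]
 [0.5728 0.2597 0.1293]
 [0.5732 0.2571 0.1275]
 [0.5702 0.266  0.1265]
 [0.57   0.2628 0.1279]
 [0.5701 0.2599 0.1276]
 [0.5695 0.2561 0.1314]]
base ((600.6044311523438, 83.65196228027344), (103.1352767944336, 335.3805847167969), 0.7217298746109009)
grinder zmax 0.2440480337635232 [0.1359 0.2125] [ 0.2401 -0.2439  0.0899] [0.4513 0.1698 0.244 ]
jar [ 0.7699 -0.0539  0.0802]
tape [ 0.7108 -0.2055  0.0289]
offcut [0.4582 0.4071 0.0396]
grn [0.621  0.4548 0.0603]
cylred [0.7952 0.3189 0.1922]
stubby? [ 0.5897 -0.4527  0.0272]
cable [ 0.6807 -0.103   0.0088]
```

```bash
python3 -m crank '[[1,[0,0,-0.018],[0,0,-8.2]],[1,[0,0,-0.018],[0,0,-8.2]],[1,[0,0,-0.018],[0,0,-8.2]],[1,[0,0,-0.018],[0,0,-8.2]],[1,[0,0,-0.018],[0,0,-8.2]],[1,[0,0,-0.018],[0,0,-8.2]],[1,[0,0,-0.018],[0,0,-8.2]],[1,[0,0,0],[0,0,-8.2]]]'; python3 -m crank '[[1,[0,0,0],[0,0,-8.2]],[1,[0,0,0],[0,0,0]]]'
```

```text
time: 0.9
tool_pos: [0.1845, -0.5189, 0.3342]
ee_rot: [3.14, 0.004, 1.493]
wrist_force: [-0.8, 0.3, -0.6]
width: 0.0332
finger_force: 0.0
time: 1.1
tool_pos: [0.1844, -0.5181, 0.331]
ee_rot: [-3.141, -0.001, 1.63]
wrist_force: [0.7, -0.6, -0.3]
width: 0.0173
finger_force: 0.0
```

```bash
python3 -m crank '[[1,[0.036,0.022,0],[0,0,0]],[1,[0.036,0.022,0],[0,0,0]],[1,[0.036,0.022,0],[0,0,0]],[1,[0.036,0.022,0],[0,0,0]],[1,[0.036,0.022,0],[0,0,0]],[1,[0.036,0.022,0],[0,0,0]],[1,[0.036,0.022,0],[0,0,0]],[1,[0.036,0.022,0],[0,0,0]]]'; python3 -m crank '[[1,[0.036,0.022,0],[0,0,0]],[1,[0.036,0.022,0],[0,0,0]],[1,[0.036,0.022,0],[0,0,0]],[1,[0.036,0.022,0],[0,0,0]],[1,[0.036,0.022,0],[0,0,0]],[1,[0.036,0.022,0],[0,0,0]],[1,[0.036,0.022,0],[0,0,0]],[1,[0.036,0.022,0],[0,0,0]]]'; python3 -m crank '[[1,[0.036,0.022,0],[0,0,0]],[1,[0.036,0.022,0],[0,0,0]],[1,[0.036,0.022,0],[0,0,0]],[1,[0,0,0],[0,0,0]],[1,[0,0,0],[0,0,0]]]'
```

```text
time: 1.9
tool_pos: [0.3433, -0.2186, 0.3311]
ee_rot: [-3.141, -0.0, 1.626]
wrist_force: [0.4, -0.5, -0.2]
width: 0.0003
finger_force: 0.0
time: 2.7
tool_pos: [0.5021, 0.0794, 0.331]
ee_rot: [-3.141, 0.0, 1.627]
wrist_force: [0.1, -1.2, 0.2]
width: 0.0006
finger_force: 0.0
time: 3.2
tool_pos: [0.5611, 0.1898, 0.3299]
ee_rot: [-3.139, 0.001, 1.629]
wrist_force: [0.4, 0.2, 0.8]
width: 0.0005
finger_force: 0.0
```

Run:
```python
from bench import vision,robot
import cv2,pickle
for n in ('wrist','top'):
    s=vision.snapshot(n);pickle.dump(s,open(n+'1.pkl','wb'))
    if n=='wrist':cv2.imwrite('pics/w1.png',s['color'][:,:,::-1])
```

```text
(no output)
```

View pics/w1.png

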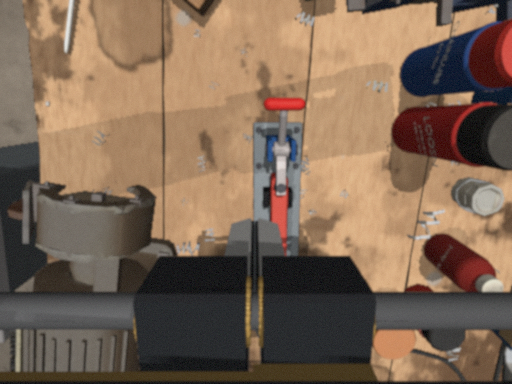

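The wrist view shows the handle bar centred at (285,104), the fork at (282,150), and the level's visible top running from (280,175) to (279,240), almost aligned with the tool.

Run:
```python
from h import *
np.set_printoptions(precision=4,suppress=True)
s=pickle.load(open('wrist1.pkl','rb'));P=cloud(s);c=s['color'].astype(int)
red=(c[...,0]>120)&(c[...,0]>2*c[...,1])&(c[...,0]>2*c[...,2])
def f(u0,u1,v0,v1):
    M=np.zeros(red.shape,bool);M[v0:v1,u0:u1]=1;return P[M&red]
H=f(255,312,90,116);print('handle',len(H),np.median(H,0),np.percentile(H,[2,98],0))
L=f(265,300,170,245);L=L[abs(L[:,2]-.072)<.008];print('level',np.median(L,0),np.percentile(L,[1,99],0))
for a,b in((.08,.1),(.1,.12),(.12,.14)):
    q=L[(L[:,1]>a)&(L[:,1]<b)];print(a,len(q),np.percentile(q[:,0],[3,97]) if len(q) else'')
B=P[120:250,250:312].reshape(-1,3);B=B[(B[:,2]>.006)&(B[:,2]<.018)]
for a in(.08,.12,.16,.2):
    q=B[(B[:,1]>a)&(B[:,1]<a+.03)];print('base',a,len(q),np.percentile(q[:,0],[2,98]) if len(q) else '')
print('base y',np.percentile(B[:,1],99.5))
```

```text
handle 471 [nan nan nan] [[nan nan nan]
 [nan nan nan]]
level [0.5984 0.1276 0.0713] [[0.5848 0.0816 0.0667]
 [0.6086 0.1677 0.0731]]
0.08 62 [0.6019 0.6095]
0.1 158 [0.5877 0.6076]
0.12 235 [0.5864 0.6071]
base 0.08 388 [0.5656 0.6337]
base 0.12 379 [0.5632 0.6368]
base 0.16 728 [0.5615 0.6378]
base 0.2 496 [0.5585 0.6266]
base y 0.2389683424436775
```

```bash
python3 -m crank '[[1,[0.036,0.016,0],[0,0,0]],[1,[0.036,0.015,0],[0,0,0]],[1,[0,0,0.04],[0,0,0]],[1,[0,0,0.04],[0,0,0]],[1,[0,0,0.04],[0,0,0]],[1,[0,0,0.04],[0,0,0]],[1,[0,0,0.026],[0,0,0]],[1,[0,0,0],[0,0,0]]]'
```

```text
time: 4.1
tool_pos: [0.585, 0.2604, 0.1407]
ee_rot: [-3.133, 0.003, 1.627]
wrist_force: [-0.4, -1.1, -1.0]
width: 0.0001
finger_force: 0.0
```

```bash
python3 -m crank '[[1,[0.004,0.003,0.010],[0,0,0]],[1,[0.004,0,0.008],[0,0,0]],[1,[0.004,0,0.009],[0,0,0]],[1,[0.002,0,0.009],[0,0,0]],[1,[0.001,0,0.009],[0,0,0]],[1,[0,0,0.009],[0,0,0]],[1,[-0.002,0,0.009],[0,0,0]],[1,[-0.003,0,0.009],[0,0,0]]]'; python3 -m crank '[[1,[-0.004,0,0.009],[0,0,0]],[1,[-0.003,0,0.006],[0,0,0]],[1,[0,0,0],[0,0,0]],[1,[0,0,0],[0,0,0]],[1,[0,0,0],[0,0,0]]]'
python3 - <<'E'
from bench import vision
import cv2,pickle
s=vision.snapshot('scene');c=s['color'][190:290,180:300,::-1];cv2.imwrite('pics/s2.png',cv2.resize(c,None,fx=5,fy=5,interpolation=2))
E
```

```text
time: 4.9
tool_pos: [0.5899, 0.2726, 0.072]
ee_rot: [-3.14, 0.001, 1.63]
wrist_force: [-0.4, 2.7, 1.8]
width: 0.0005
finger_force: 1.1
time: 5.4
tool_pos: [0.5909, 0.2654, 0.0585]
ee_rot: [-3.142, 0.001, 1.629]
wrist_force: [-0.1, -0.7, 0.6]
width: 0.0005
finger_force: 0.0
```

View pics/s2.png

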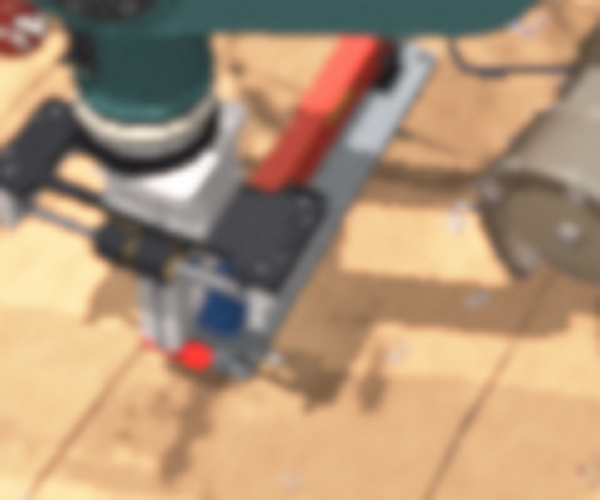

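The handle (red, at (195,355)) is down under the fingers, and the level is still seated. I'll push a few mm further towards the stop, then rise and go over the level.

```bash
python3 -m crank '[[1,[-0.002,0,0.004],[0,0,0]],[1,[0,0,0.003],[0,0,0]],[1,[0,0,0],[0,0,0]],[1,[0,0,0],[0,0,0]]]';  python3 -m crank '[[1,[0,0,-0.02],[0,0,0]],[1,[0,0,-0.04],[0,0,0]],[1,[0,0,-0.04],[0,0,0]],[0,[0,0,-0.04],[0,0,0]],[0,[0,0,-0.04],[0,0,0]],[0,[-0.04,0,0],[0,0,0]],[0,[-0.04,0,0],[0,0,0]],[0,[-0.04,0,0],[0,0,0]]]';python3 -m crank '[[0,[-0.04,0,0],[0,0,0]],[0,[-0.04,0,0],[0,0,0]],[0,[-0.005,0,0],[0,0,0]],[0,[0,0,0],[0,0,0]],[0,[0,0,0],[0,0,0]]]'
python3 - <<'E'
from h import *
from bench import vision,robot
import cv2
np.set_printoptions(precision=4,suppress=True)
o=robot.get_obs();print(o['tool_pos'],o['ee_rot'])
s=vision.snapshot('wrist');P=cloud(s);c=s['color'].astype(int)
cv2.imwrite('pics/w3.png',s['color'][:,:,::-1])
red=(c[...,0]>100)&(c[...,0]>1.8*c[...,1])&(c[...,0]>1.8*c[...,2])
Q=P[red];k=(abs(Q[:,0]-.6)<.05)&(Q[:,1]>-.1)&(Q[:,1]<.3);Q=Q[k]
for a in np.arange(-.1,.3,.02):
    q=Q[(Q[:,1]>a)&(Q[:,1]<a+.02)]
    if len(q):print(round(a,2),len(q),np.percentile(q[:,0],[3,50,97]),np.median(q[:,2]),q[:,1].min(),q[:,1].max())
E
```

```text
time: 5.85
tool_pos: [0.5912, 0.2643, 0.0517]
ee_rot: [3.141, -0.0, 1.63]
wrist_force: [0.5, 0.5, 2.3]
width: 0.0007
finger_force: 0.7
time: 6.65
tool_pos: [0.5976, 0.1434, 0.2314]
ee_rot: [-3.141, 0.0, 1.631]
wrist_force: [-0.1, 0.0, -0.7]
width: 0.0373
finger_force: 0.0
time: 7.15
tool_pos: [0.6028, 0.0605, 0.2312]
ee_rot: [-3.141, -0.001, 1.631]
wrist_force: [-0.3, 0.7, -0.1]
width: 0.0769
finger_force: 0.0
[0.6028 0.0605 0.2312] [-3.141  -0.0007  1.6307]
-0.06 258 [0.5972 0.607  0.6171] 0.07127652054009456 -0.057021826508255956 -0.040197513447345436
-0.04 336 [0.5962 0.6062 0.616 ] 0.07127109436194543 -0.039930411223367115 -0.020166678859075846
-0.02 364 [0.5931 0.6048 0.6149] 0.07124899421778425 -0.019933245053462396 -2.9040553087679127e-05
0.0 365 [0.5944 0.604  0.614 ] 0.0712438725906452 3.886064690149029e-05 0.019985982884924685
0.02 375 [0.5933 0.603  0.6126] 0.07142263680043265 0.020064180415551306 0.03996722809780662
0.04 384 [0.5923 0.6017 0.6113] 0.07136328643625911 0.04001856145649222 0.059955986761503204
0.06 397 [0.5913 0.6006 0.61  ] 0.07141326573146446 0.06000273532349528 0.07996675912176207
0.08 403 [0.5902 0.5995 0.6087] 0.07146974981402213 0.08000055759144038 0.09996482468431392
0.1 439 [0.5889 0.5984 0.6081] 0.0713814311389559 0.10002744603498047 0.1199167088178497
0.12 493 [0.5848 0.5968 0.6069] 0.07131394074651305 0.12000499503407774 0.13996213912377703
0.14 491 [0.5859 0.5959 0.6057] 0.07123638788711671 0.14000418461210465 0.15993777091484263
0.16 255 [0.5851 0.5955 0.6048] 0.07128048782828902 0.1600058476064806 0.1713072949510028
```

View pics/w3.png

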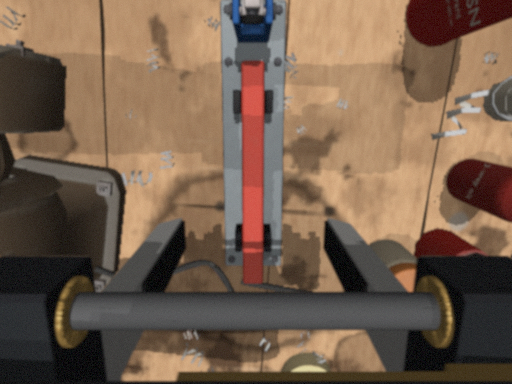

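The wrist view shows the level spanning (253,62)–(253,283). Its end is clear of the foot, and it is centred between the fingers. Its centre is about (0.601, 0.057) with the top at 0.071, as expected.

```bash
python3 -m crank '[[0,[-0.003,-0.002,0.035],[0,0,0]],[0,[0,0,0.04],[0,0,0]],[0,[0,0,0.04],[0,0,0]],[0,[0,0,0.04],[0,0,0]],[0,[0,0,0.03],[0,0,0]],[0,[0,0,0.016],[0,0,0]],[0,[0,0,0],[0,0,0]],[0,[0,0,0],[0,0,0]]]';  python3 -m crank '[[1,[0,0,0],[0,0,0]],[1,[0,0,0],[0,0,0]],[1,[0,0,0],[0,0,0]],[1,[0,0,0],[0,0,0]],[1,[0,0,0],[0,0,0]],[1,[0,0,0],[0,0,0]],[1,[0,0,0],[0,0,0]],[1,[0,0,0],[0,0,0]]]';python3 -m crank '[[1,[0,0,0],[0,0,0]],[1,[0,0,0],[0,0,0]],[1,[0,0,0],[0,0,0]],[1,[0,0,0],[0,0,0]],[1,[0,0,0],[0,0,0]],[1,[0,0,0],[0,0,0]]]'
```

```text
time: 8.0
tool_pos: [0.6014, 0.0576, 0.0308]
ee_rot: [3.141, -0.0, 1.632]
wrist_force: [0.4, 0.0, -0.2]
width: 0.0938
finger_force: 0.0
time: 8.8
tool_pos: [0.6011, 0.0563, 0.0304]
ee_rot: [-3.141, 0.0, 1.63]
wrist_force: [-0.9, 1.3, -0.6]
width: 0.0332
finger_force: 0.0
time: 9.4
tool_pos: [0.6011, 0.0564, 0.0304]
ee_rot: [-3.141, 0.0, 1.63]
wrist_force: [0.5, 0.3, 0.1]
width: 0.0222
finger_force: 30.0
```

```bash
python3 -m crank '[[1,[0,0,-0.008],[0,0,0]],[1,[0,0,-0.015],[0,0,0]],[1,[0,0,-0.02],[0,0,0]],[1,[0,0,-0.02],[0,0,0]],[1,[0,0,-0.02],[0,0,0]],[1,[0,0,-0.02],[0,0,0]],[1,[0,0,-0.02],[0,0,0]],[1,[0,0,-0.014],[0,0,0]]]';  python3 -m crank '[[1,[0,0,-0.008],[0,0,0]],[1,[0,0,0],[0,0,0]],[1,[0,0,0],[0,0,0]],[1,[0,0,0],[0,0,0]],[1,[0,0,0],[0,0,0]],[1,[0,0,0],[0,0,0]],[1,[0,0,0],[0,0,0]],[1,[0,0,0],[0,0,0]]]'
python3 - <<'E'
from h import *
from bench import vision,robot
import cv2
o=robot.get_obs();print(o['tool_pos'],o['width'],o['finger_force'])
s=vision.snapshot('wrist');P=cloud(s);c=s['color'].astype(int)
red=(c[...,0]>100)&(c[...,0]>1.8*c[...,1])&(c[...,0]>1.8*c[...,2])
Q=P[red];Q=Q[(abs(Q[:,0]-.6)<.05)&(Q[:,2]>.13)]
print('z vs y slope',np.polyfit(Q[:,1],Q[:,2],1),Q.min(0),Q.max(0))
s=vision.snapshot('scene');c=s['color'][130:290,150:350,::-1];cv2.imwrite('pics/s4.png',cv2.resize(c,None,fx=3.5,fy=3.5,interpolation=2))
E
```

```text
time: 10.2
tool_pos: [0.6019, 0.0564, 0.1707]
ee_rot: [3.138, 0.0, 1.63]
wrist_force: [-0.6, -0.2, -1.3]
width: 0.0223
finger_force: 30.0
time: 11.0
tool_pos: [0.6011, 0.0564, 0.1753]
ee_rot: [-3.141, 0.0, 1.63]
wrist_force: [-0.5, -0.3, -1.6]
width: 0.0216
finger_force: 30.0
[0.60113919 0.05640348 0.1752985 ] 0.021592912538107058 29.999663829803467
z vs y slope [1.21733752e-04 2.16114516e-01] [0.58466907 0.00132778 0.21287083] [0.61462991 0.16328705 0.21858785]
```

View pics/s4.png

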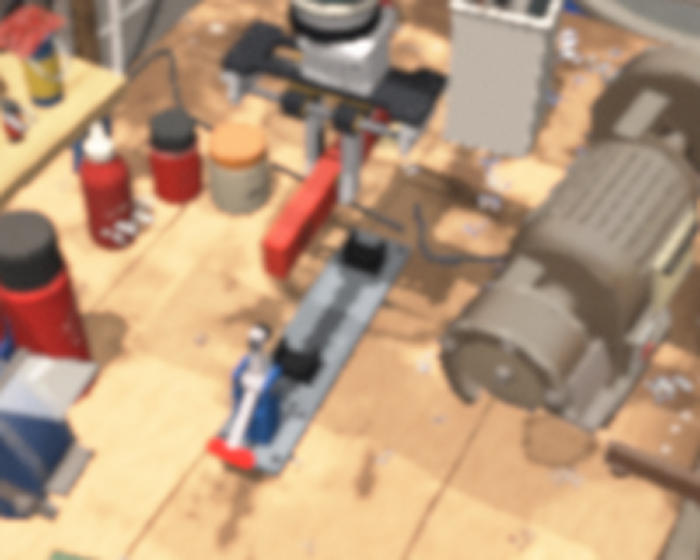

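The level hangs level in the fingers above the empty cradle, with its end at (275,260). Its top is at 0.216 m, so its underside is about 0.174 m. The handle is down at (232,455), the foot is up, and the bystanders in view look undisturbed.

```bash
python3 -c "
from bench import robot
print(robot.close_job())"
```

```text
the job is handed in; nothing more can be done
None
```

The job is handed in, verdict not shown: the lever was left pressed down, and the level is held level and steady above the cradle with its underside about 17 cm above the bench; I touched none of the bystanders.

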